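Close a clamp with its handwheel and hammer the lock pin home

ROBOT

A 7-joint arm with a two-finger parallel gripper is mounted at the origin on a cart in front of the work surface, level with it; the furniture and walls round the work are solid. World frame = base frame: x ahead of the robot, y to its left, z up, the work surface at z = 0. Lengths are in m, angles in rad, forces in N, time in s.
With the tool pointing down it reaches from about 0.425 to 0.925 m from the base axis. Payload 6.8 kg.
Tool frame: the origin (TCP) lies midway between the tips of the shut fingers; the grasp point (between the pads) lies 19 mm behind it (r.grip_point_offset is the distance from the TCP to the grasp point, in m); z points along the fingers, y is the direction in which the jaws open and shut (so a half turn about z gives the same grasp; the last joint's range is limited). The gripper opens to 85 mm and grips with 20 to 120 N. Pads are 22 mm wide; open, the fingers measure 114 mm over their backs; the gripper's body (76 mm by 85 mm) begins 54 mm behind the grasp point. The pads swing forward as they close: fully open they stand 13 mm farther back than shut.
Start: joints at [-1.43, 0.477, 0.022, 1.555, -0.011, 1.109, -0.083], TCP at [0.166, 0.654, 0.231] pointing down, gripper open.
Joint ranges: [-2.96, 2.96], [-0.34, 2.1], [-1.41, 1.46], [0.24, 2.44], [-1.37, 4.51], [0.17, 1.92], [-2.96, 2.96]. Speed limits (rad/s): [2.39, 2.39, 3.14, 3.14, 3.14, 3.14, 3.14].

INTERFACE

Orientations are given as a rotation vector (axis times angle).
In Python, from bench import r, grab_frame, camera_params gives the robot as it stands.
- The arm moves only by the tool carry_out, never from a script. Its argument "motion" is text: rows parted by semicolons, each of 5 numbers parted by spaces: the closure, from 0 (fully open) to 1 (shut), then the shift along the tool's x, y, z in mm, then the turn about the tool's z in rad. In form: fingers dx dy dz twist; .... A call has exactly 8 rows; each row shifts and turns the commanded pose from where the row before left it, along the tool's axes as they then stand; what a row does not reach is not made up. A row lasts 1/8 s, in which the tool goes at most 62.5 mm and 10.7 degrees, less where a joint would pass 70% of its speed; a pose out of reach is approached as far as the arm can. A call with a gripper value outside its range is refused whole. The fingers move at their own pace and stop on an object; "newtons" is the grip in N (left out, the last holds). Time passes only in rows, so rows that do not move let the fingers close, or fill a call up. It gives the time, the measured TCP pose, the force and the opening at its end, in the units of the state.
- r.get_obs(): the state, without advancing time (a new reading comes with each control period).
- grab_frame(name): name is "side" or "top" or "wrist"; returns the picture (400x640x3 uint8, red, green, blue); there is no depth.
- camera_params(name): a dict with "fx", "fy", "cx", "cy" (pixels), "k1" (the pictures are not rectified: a ray, as slopes to the right and down, at radius r is drawn at 1 + k1 r^2 times it, then the intrinsics apply), "eye" and "attitude" of the camera in the world. Camera axes: x right, y down, z forward; pixel columns grow to the right and rows downward; lengths in m; the calibration is good to about 2 mm. A picture is of the moment at which its call begins: read the wrist's pose just before it. camera_params takes no time and is no camera call; for the wrist camera it gives the pose at the moment of the call.
- r.hand_in(): hands the job in, once; it reports no verdict.
The state is a dict: "clock": time; "joints": joint angles; "qvel": joint speeds; "tau": joint torques, N m; "tcp_pos": TCP position; "orientation": TCP orientation; "contact_force": force on the tool from outside, world axes, zero at the start; "moment": the same for the moment, N m; "grip_width": finger opening in m.
Only numpy, scipy, OpenCV 4.12 (cv2) and the standard library are available. Lean on these libraries where they do the work, as an engineer would, in place of code of your own. Each camera call takes 0.05 s, during which the arm holds its last target.

TASK

Clamp the green wax ring: turn the handwheel of the clamp fixture one full turn clockwise, by its red knob, until it stops. Then pick up the brass hammer, knock the steel lock pin fully home with a quick blow or blows of the hammer's face, and put the hammer back on its wooden rest as it was, head standing on the pad and handle in the notch. Touch the pin with nothing but the hammer, and leave the other things on the bench where they are.

Things in the scene. Friction and masses are not known exactly. Their poses are not given: they have to be found in the camera images.
- clamp_fixture: Fixed clamp: grey base 96 (x) x 200 (y) x 18 mm, yaw within 0.3 rad of a half turn (lock pin on the left, handwheel on the right). Origin: centre of its underside. At y = +52 mm the handwheel; at y = -58 mm a blue housing (52x54 mm, top 48 mm above the bench) that carries the lock pin; between them a sliding steel jaw (top at 32 mm) and a green wax ring, fixed.
- crank_wheel (a joint): Turn of the handwheel (88 mm across, 34 to 42 mm above the bench, hub to 46, vertical axis), rad, clockwise from above; starts at 0 to 0.5, hard stop 6.283 = shut; above 6.1 counts as shut. 1 to 2 N at the knob turns it; it stays where it is left. At value q the knob lies in direction (-cos q, +sin q) from the wheel's axis, in clamp_fixture's x and y.
- wheel_axis (a point): Point on the handwheel's axis at the height of the middle of the knob, 68 mm above the bench (fixed); its axes are those of clamp_fixture.
- knob_mid (a point): Middle of the red upright knob on the handwheel: 18 mm thick, from 44 to 84 mm above the bench, 34 mm from the wheel's axis; this point is 68 mm above the bench. The knob spins freely on its own spindle, so it may be held while the wheel turns, without turning the hand.
- pin (a joint): How far the lock pin is driven down, m: 0 up, 0.015 fully home (its head sits on the brass collar); starts at 0 to 0.003. Above 0.0135 counts as home. A spring and a gripping collar resist with 4 to 5 N (a blow may tip the hammer a little in the grip); it stays where it is driven. A quick blow is one that drives the pin faster than 0.05 m/s.
- pin_top (a point): Centre of the top of the lock pin's round steel head, 24 mm across and 8 mm thick, 75 mm above the bench at joint value 0 and 60 mm when home; the pin moves straight down. Axes as clamp_fixture (y points from the pin to the wheel).
- hammer: Brass-headed hammer, 0.19 kg, 200 mm long, round handle. Axes: x along the head (42 mm long, 20 thick, faces at x = -21 and +21 mm), y along the handle from head (y = -90 mm) to tail end (+100); head and handle centred on z = +10 mm. It starts on hammer_rest, x up: handle level, its axis 33 mm above the bench, head standing on one face. Keep it so to strike down with the lower face.
- hammer_face (a point): Centre of the hammer's lower striking face (18 mm across); axes as hammer.
- hammer_grip (a point): Middle of the flat-sided black rubber sleeve on the handle (14 mm square, 60 mm long), on the handle's axis 45 mm from the head's centre and 21 mm above the lower face: the place to grip from above, nothing within 25 mm beside it. The wooden handle beyond is round, 8 to 15 mm. On the rest, a wooden spine 12 mm wide and 6 mm tall lies on the bench below. Axes as hammer.
- hammer_tail (a point): Point on the handle's axis 170 mm from the head's centre, where the handle (14 mm thick) lies in the notch; axes as hammer.
- hammer_rest: Fixed wooden hammer rest on the left, pad end away from the robot, yaw within 0.3 rad of +1.57: a pad 46x40 mm, 12 mm tall, at y = -90 mm, and a notched block 54x20 mm at y = +80 mm whose notch floor is 26 mm above the bench and 26 mm wide or more, opening upward, walls up to 38 mm; joined by a flat spine. Origin on the bench midway; y from pad to notch. A screen stands at its left: pass above it.
- rest_pad (a point): Centre of the top of the rest's pad, 12 mm above the bench, where the hammer's face stands; axes as hammer_rest.
- rest_notch (a point): Where the handle's axis lies in the notch, 33 mm above the bench; axes as hammer_rest.
- tool_mug: blue mug full of pencils and tools, 74x79x171 mm, at the back; bystander, origin at the centre of its underside
- flux_bottle: white bottle with a black cap, 63 mm wide, 94 mm tall; bystander, origin under its centre
- white_jar: cream-white jar, 67 mm wide, 85 mm tall; bystander, origin under its centre
- red_mug: red mug with a handle, 98x123x84 mm; bystander, origin under its centre
- scrap_tin: shallow grey tin of silver scrap, 82 mm wide, 18 mm tall; bystander, origin under its centre
- pliers: flat pliers with red handles lying on the right, 45x138x12 mm; bystander, origin under the centre
- bead_cup: small white dish with beads, 63 mm wide, 22 mm tall; bystander, origin under its centre

How it is judged:
By the outcome, as a careful person would: the job done as asked, in the order asked, and still so for the second after the job is handed in, with the robot touching nothing.
It also fails if it takes over 66 s, if anything falls off the work surface, if the arm or the gripper's body presses on something with over 40 N, if the wrist force passes 120 N, or if a joint passes its speed limit or range.

## Working session

There is one attempt and no reset: what is moved stays moved. The work goes in short steps, Python scripts to look and compute and a tool call to move; the robot and the scene stay as the last step left them, time stands still between calls to the robot, and variables do not carry over. Pictures are saved under pics/ and viewed, and the job is handed in when it is done.

Besides the shell and the picture viewer there is one more tool, called after "Call:" as name(argument=value, ...), one argument or row to a line, values as JSON. carry_out: Moves the arm, as the interface text tells. Its arguments: {"type":"object","properties":{"motion":{"type":"string"},"newtons":{"type":"number"}},"required":["motion"]}

```bash
ls; mkdir -p pics; python3 - <<'E'
from bench import r, grab_frame, camera_params
import cv2
print(r.get_obs())
for n in ("side","top","wrist"):
    print(n,camera_params(n))
    cv2.imwrite(f"pics/{n}0.png",grab_frame(n)[:,:,::-1])
E
```

```text
pics
{'clock': 0.0, 'joints': array([-1.43008147,  0.47779429,  0.02234566,  1.55643625, -0.01148872,
        1.10931574, -0.08312016]), 'qvel': array([ 2.86229960e-04, -1.80904061e-03, -6.74902760e-05, -1.07786804e-04,
       -3.49636751e-05, -8.45832058e-04,  4.73494737e-04]), 'tau': array([ 4.17743850e-04, -5.96458697e+01,  1.60817955e+00, -2.81190687e+01,
        1.25250622e-02,  9.47239838e-03,  1.72496914e-05]), 'tcp_pos': array([0.1660983 , 0.65363702, 0.23033616]), 'orientation': array([-3.89818030e-01, -3.11723350e+00,  2.86446348e-03]), 'contact_force': array([ 0.21549642, -0.68414888, -0.68162807]), 'moment': array([ 0.02097848, -0.01968915, -0.01070632]), 'grip_width': 0.08549295929454935}
side {'fx': 460.10857043896164, 'fy': 460.10857043896164, 'cx': 320.8557523914285, 'cy': 204.9464108062745, 'k1': -0.04469555504022299, 'eye': array([ 0.1354967 , -1.22705598,  0.78044248]), 'attitude': array([-2.10184214,  0.34741482, -0.21798888])}
top {'fx': 441.37715220204757, 'fy': 441.37715220204757, 'cx': 325.47084167749074, 'cy': 199.79582518259056, 'k1': -0.05749500537197284, 'eye': array([ 0.27665819, -0.17005514,  1.3513904 ]), 'attitude': array([-2.14616204,  2.10707742, -0.1936811 ])}
wrist {'fx': 323.96846921876937, 'fy': 323.96846921876937, 'cx': 322.9525515185269, 'cy': 201.59092331634395, 'k1': 0.0002814743342275396, 'eye': array([0.09257731, 0.67132564, 0.37168014]), 'attitude': array([2.28249837, 1.77589763, 0.26742655])}
```

View pics/side0.png

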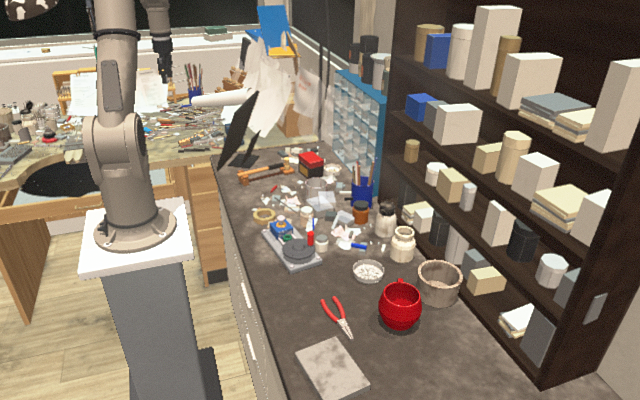

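View pics/top0.png

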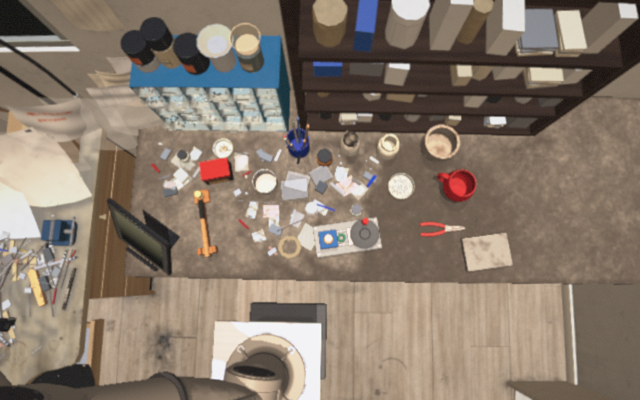

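View pics/wrist0.png

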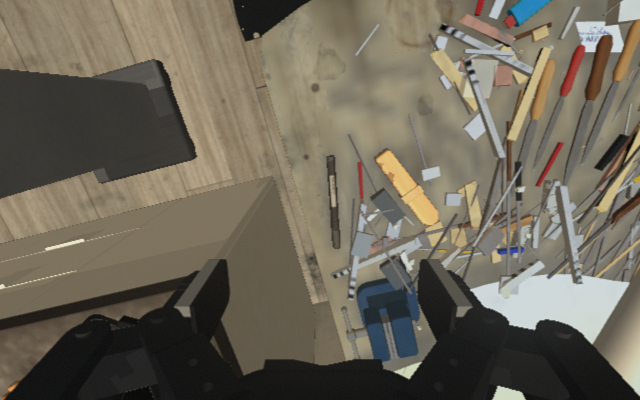

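```bash
cat > h.py <<'E'
import numpy as np, cv2
from scipy.spatial.transform import Rotation as R
from scipy.optimize import brentq
def proj(P,c):
    p=R.from_rotvec(c['attitude']).inv().apply(np.atleast_2d(P)-c['eye'])
    s=p[:,:2]/p[:,2:]; s=s*(1+c['k1']*(s**2).sum(1,keepdims=True))
    return s*[c['fx'],c['fy']]+[c['cx'],c['cy']]
def ray(uv,c):
    d=(np.array(uv,float)-[c['cx'],c['cy']])/[c['fx'],c['fy']]
    s=d.copy()
    for _ in range(20): s=d/(1+c['k1']*(s@s))
    v=R.from_rotvec(c['attitude']).apply([*s,1]); return c['eye'],v
def onz(uv,z,c):
    e,v=ray(uv,c); return e+v*(z-e[2])/v[2]
def tri(a,ca,b,cb):
    e1,v1=ray(a,ca);e2,v2=ray(b,cb)
    A=np.stack([v1,-v2],1);t=np.linalg.lstsq(A,e2-e1,rcond=None)[0]
    p,q=e1+t[0]*v1,e2+t[1]*v2; return (p+q)/2,np.linalg.norm(p-q)
def crop(img,x0,y0,w,h,k,name):
    cv2.imwrite(name,cv2.resize(img[y0:y0+h,x0:x0+w,::-1],None,fx=k,fy=k,interpolation=cv2.INTER_CUBIC))
E
python3 - <<'E'
from h import *; from bench import camera_params
t=cv2.imread('pics/top0.png')[:,:,::-1]; s=cv2.imread('pics/side0.png')[:,:,::-1]
crop(t,100,180,300,100,2.6,'pics/t0c.png')
crop(t,300,205,90,60,8,'pics/t0d.png')
crop(s,210,140,130,140,4,'pics/s0c.png')
c=camera_params('top')
for n,uv,z in [('knob',(365,222),.084),('hub',(365,235),.046),('pin',(328,238),.075),('head',(201,196),.054),('tail',(206,252),.033),('screenfoot',(170,270),0),('screen tl',(112,203),.2)]:
    print(n,onz(uv,z,c).round(3))
E
```

```text
knob [ 0.446 -0.284  0.084]
hub [ 0.412 -0.288  0.046]
pin [ 0.398 -0.178  0.075]
head [0.519 0.206 0.054]
tail [0.353 0.185 0.033]
screenfoot [0.298 0.302 0.   ]
screen tl [0.468 0.404 0.2  ]
```

View pics/t0c.png

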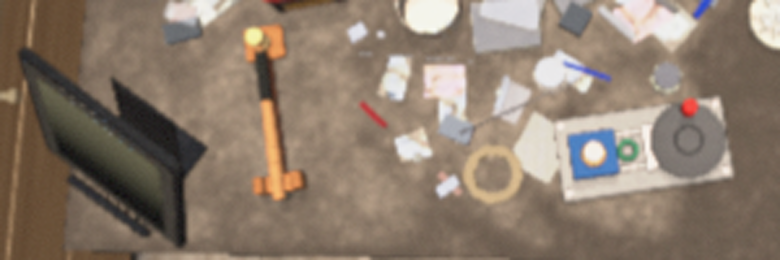

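View pics/t0d.png

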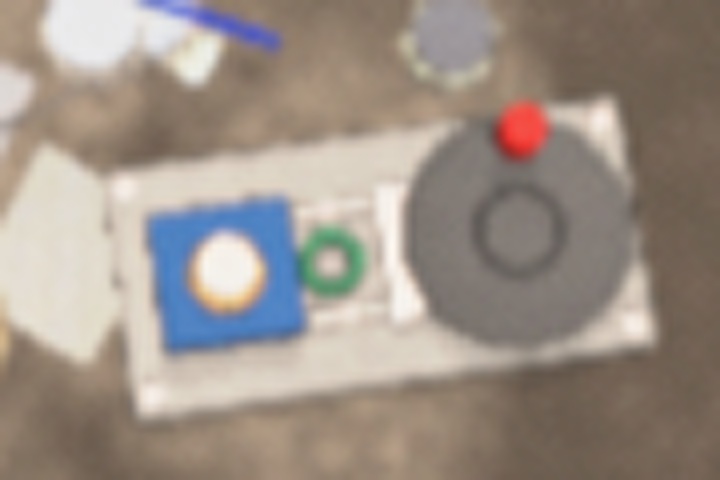

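View pics/s0c.png

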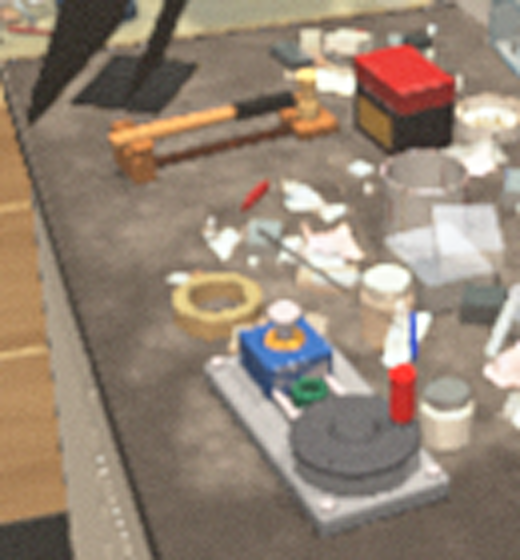

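```bash
python3 - <<'E'
from h import *; from bench import camera_params
t=cv2.imread('pics/top0.png')[:,:,::-1]; s=cv2.imread('pics/side0.png')[:,:,::-1]
crop(s,200,70,120,120,5,'pics/s0e.png'); crop(t,95,190,90,90,6,'pics/t0e.png')
c=camera_params('top'); cs=camera_params('side')
f=lambda x,y:(300+x/8-.44,205+y/8-.44)
C=[onz(f(*p),.018,c) for p in [(112,178),(612,97),(655,345),(145,417)]]
for p in C: print(p.round(4))
print('centre',np.mean(C,0).round(4))
hsv=cv2.cvtColor(t,cv2.COLOR_RGB2HSV)
def blob(img,roi,fn):
    x,y,w,h=roi; a=img[y:y+h,x:x+w].astype(int); m=fn(a); yy,xx=np.nonzero(m); return xx.mean()+x,yy.mean()+y,m.sum()
red=lambda a:(a[...,0]>150)&(a[...,1]<80)&(a[...,2]<80)
kt=blob(t,(355,212,20,15),red); ks=blob(s,(300,225,20,30),red)
print(kt,ks,onz(kt[:2],.08,c).round(4),tri(kt[:2],c,ks[:2],cs))
print('hub',onz(f(519,230),.046,c).round(4),'wheel',onz(f(521,231),.042,c).round(4),'pin',onz(f(227,266),.074,c).round(4))
o=R.from_rotvec([-3.89818030e-01, -3.11723350e+00,  2.86446348e-03]).as_matrix();print(o.round(3))
E
```

```text
[ 0.4369 -0.1337  0.018 ]
[ 0.4714 -0.3238  0.018 ]
[ 0.3772 -0.3399  0.018 ]
[ 0.3469 -0.1482  0.018 ]
centre [ 0.4081 -0.2364  0.018 ]
(np.float64(364.4782608695652), np.float64(221.17391304347825), np.int64(23)) (np.float64(310.3378378378378), np.float64(238.21621621621622), np.int64(74)) [ 0.4486 -0.2829  0.08  ] (array([ 0.45022956, -0.28419414,  0.06441152]), np.float64(0.000923839895019014))
hub [ 0.4169 -0.2859  0.046 ] wheel [ 0.4169 -0.287   0.042 ] pin [ 0.3989 -0.1776  0.074 ]
[[-0.969  0.246 -0.   ]
 [ 0.246  0.969 -0.002]
 [-0.    -0.002 -1.   ]]
```

View pics/s0e.png

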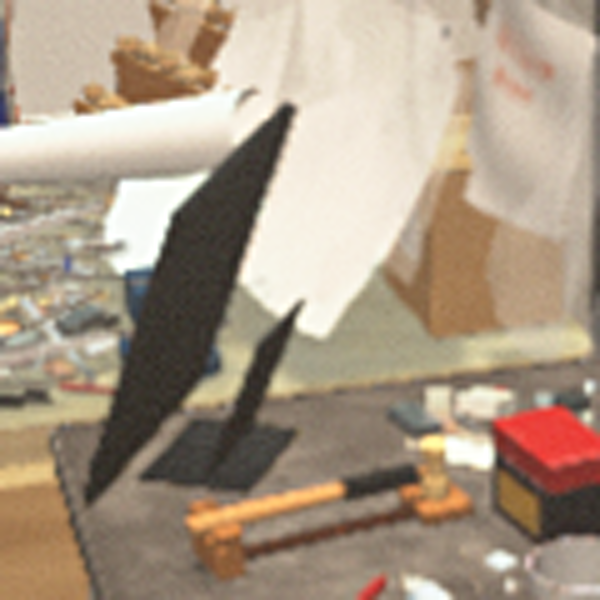

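View pics/t0e.png

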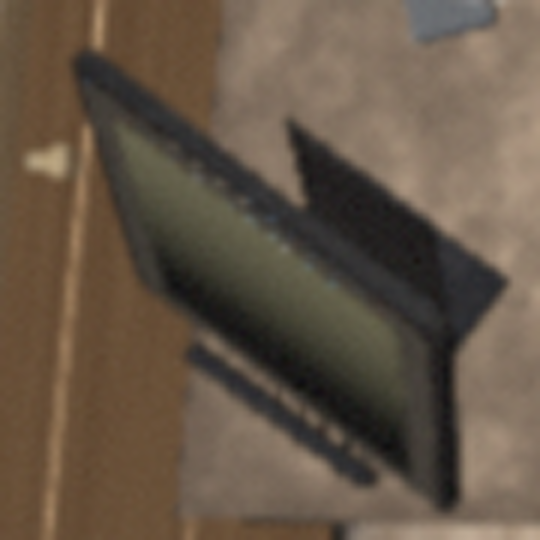

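```bash
python3 - <<'E'
from h import *; from bench import camera_params
c=camera_params('top'); cs=camera_params('side')
print(tri((108.7,199.2),c,(258.4,91),cs)); print(tri((169.2,247.5),c,(236,113),cs))
# fixture jar near knob (top 357,209)
for z in(.03,.05,.06): print(z,onz((356.5,209.5),z,c))
print(tri((356.5,209),c,(321.5,236),cs))
E
```

```text
(array([0.46948975, 0.38513034, 0.25674038]), np.float64(0.002037332216071137))
(array([0.35415046, 0.22247504, 0.24301204]), np.float64(0.008074058812820787))
0.03 [ 0.49059067 -0.26304173  0.03      ]
0.05 [ 0.48735268 -0.26163433  0.05      ]
0.06 [ 0.48573369 -0.26093063  0.06      ]
(array([ 0.48930618, -0.26180197,  0.04773536]), np.float64(0.00014477150998200522))
```

```bash
python3 - <<'E'
from h import *; from bench import camera_params
c=camera_params('top'); cs=camera_params('side')
for P in [(.166,.654,.23),(.166,.654,.4),(.35,.55,.4),(.45,.42,.4),(.55,.1,.4),(.44,-.28,.3)]:
    print(P,proj(P,c).round(),proj(P,cs).round())
# papers: sheet tip guesses
print(tri((88,228),c,(265,134),cs))
print(tri((100,75),c,(190,100),cs))
E
```

```text
(0.166, 0.654, 0.23) [[  1. 316.]] [[168.  84.]]
(0.166, 0.654, 0.4) [[-52. 321.]] [[162.  40.]]
(0.35, 0.55, 0.4) [[  2. 238.]] [[215.  43.]]
(0.45, 0.42, 0.4) [[ 63. 195.]] [[248.  49.]]
(0.55, 0.1, 0.4) [[206. 154.]] [[303.  71.]]
(0.44, -0.28, 0.3) [[371. 213.]] [[306. 158.]]
(array([0.46931852, 0.54800725, 0.02272625]), np.float64(0.1046335521888799))
(array([0.44191967, 0.25354586, 0.42622649]), np.float64(0.5176415044374021))
```

```bash
python3 - <<'E'
from h import *
t=cv2.imread('pics/top0.png')[:,:,::-1]; s=cv2.imread('pics/side0.png')[:,:,::-1]
crop(t,0,20,200,300,2,'pics/t0f.png'); crop(s,130,0,220,200,3.5,'pics/s0f.png')
E
```

```text
(no output)
```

View pics/t0f.png

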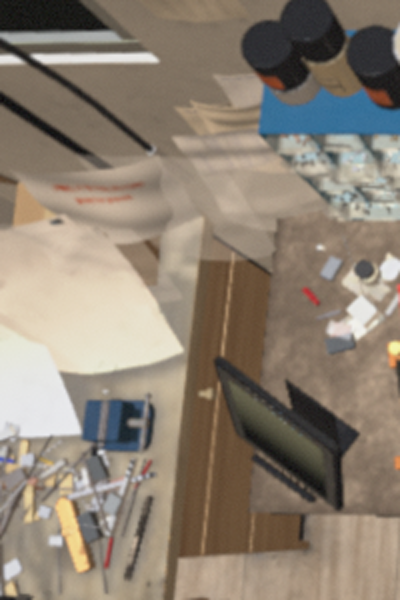

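View pics/s0f.png

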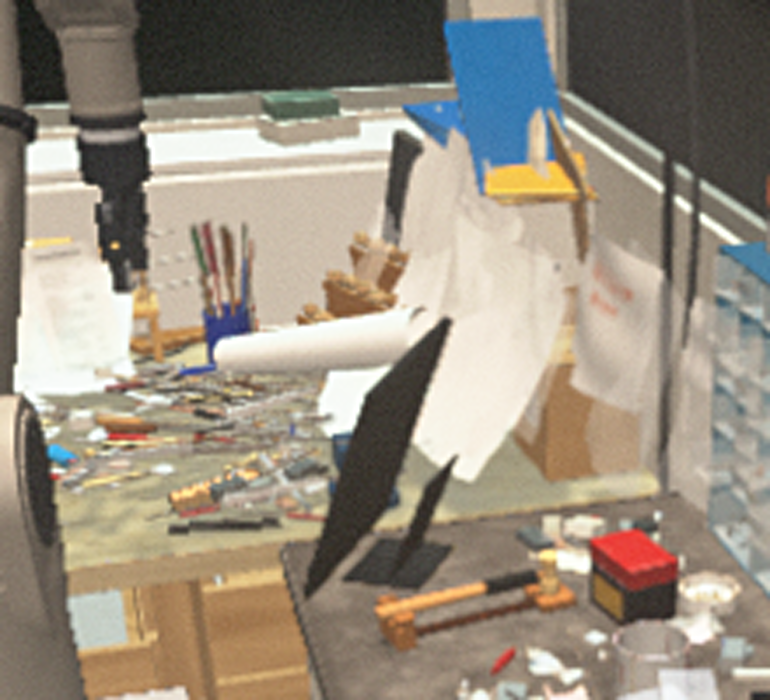

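```bash
python3 - <<'E'
from h import *; from bench import camera_params
c=camera_params('top'); cs=camera_params('side')
print(tri((91,196),c,(264,136.6),cs), tri((55,205),c,(264,136.6),cs), tri((40,218),c,(252,128),cs))
E
```

```text
(array([ 0.52433814,  0.57853724, -0.00762797]), np.float64(0.000530403954039746)) (array([ 0.52972912,  0.73080652, -0.07254888]), np.float64(0.05417290187441676)) (array([ 0.47953624,  0.74938562, -0.03055173]), np.float64(0.05436951694868058))
```

Call:
carry_out(
  motion="0 0 0 -57 -0.132; 0 0 0 -57 -0.132; 0 0 0 -57 -0.132; 0 -30 -36 0 0; 0 -30 -36 0 0; 0 -30 -36 0 0; 0 -30 -36 0 0; 0 -30 -36 0 0",
)

```text
clock: 1.15
tcp_pos: [0.342, 0.4968, 0.402]
orientation: [0.231, -3.133, 0.001]
contact_force: [0.3, 0.6, -0.7]
grip_width: 0.0853
```

Call:
carry_out(
  motion="0 -19 -49 0 0; 0 -19 -49 0 0; 0 -19 -49 0 0; 0 -17 -55 0 0; 0 -17 -55 0 0; 0 -17 -55 0 0; 0 -17 -55 0 0; 0 10 -50 0 0",
)

```text
clock: 2.15
tcp_pos: [0.5168, 0.1002, 0.4018]
orientation: [0.228, -3.133, 0.001]
contact_force: [-0.3, -0.1, -0.4]
grip_width: 0.0855
```

```bash
python3 - <<'E'
from bench import *
import cv2,pickle
c=camera_params('wrist');pickle.dump(c,open('w1.pkl','wb'))
print(c['eye'],c['attitude'])
cv2.imwrite("pics/w1.png",grab_frame('wrist')[:,:,::-1])
E
```

```text
[0.44177441 0.08817041 0.54304816] [1.91319574 2.21473309 0.33443583]
```

View pics/w1.png

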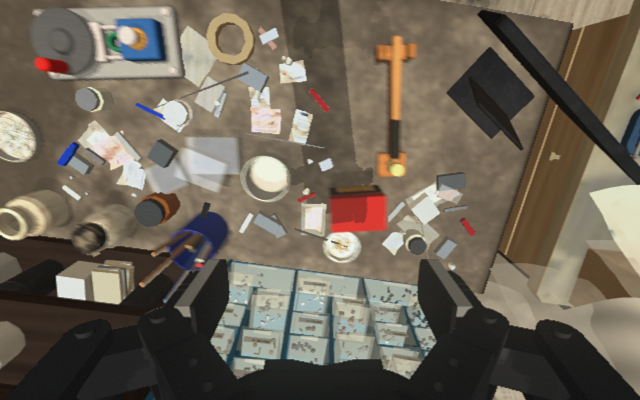

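```bash
python3 - <<'E'
from h import *; import pickle
c=pickle.load(open('w1.pkl','rb')); t=cv2.imread('pics/w1.png')[:,:,::-1]
crop(t,360,25,70,160,4,'pics/w1h.png'); crop(t,20,0,170,85,4.6,'pics/w1c.png')
for n,uv,z in [('box',(358,190),.05),('boxR',(388,215),.05),('boxL',(331,215),.05),('boxN',(385,190),.05)]: print(n,onz(uv,z,c).round(3))
E
```

```text
box [0.566 0.162 0.05 ]
boxR [0.6   0.217 0.05 ]
boxL [0.613 0.126 0.05 ]
boxN [0.56  0.204 0.05 ]
```

View pics/w1h.png

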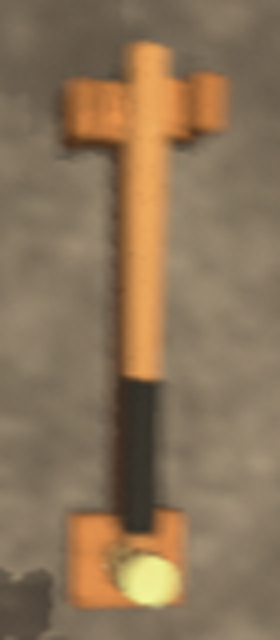

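View pics/w1c.png

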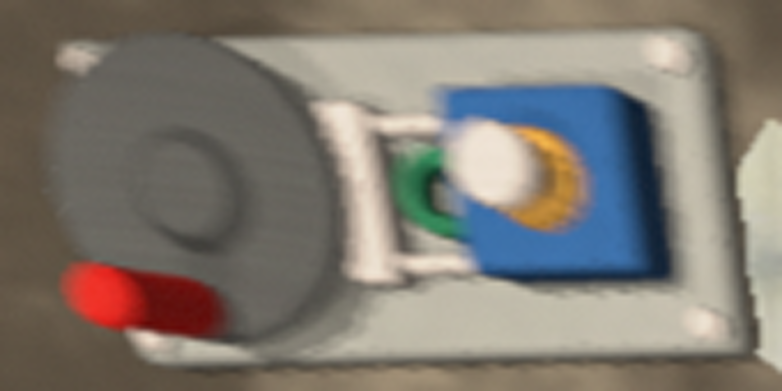

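```bash
python3 - <<'E'
from h import *; import pickle
c=pickle.load(open('w1.pkl','rb'))
f=lambda x,y:(360+x/4-.37,25+y/4-.37)
for n,p,z in [('tail',(148,45),.033),('slv0',(143,380),.033),('slv1',(139,530),.033),('head',(150,580),.054),('padTL',(68,515),.012),('padTR',(187,512),.012),('padBL',(72,605),.012),('padBR',(183,605),.012)]:
  print(n,onz(f(*p),z,c).round(4))
g=lambda x,y:(20+x/4.6-.39,y/4.6-.39)
for n,p,z in [('hub',(188,190),.046),('pin',(492,163),.073),('knobtop',(105,295),.084),('c1',(67,45),.018),('c2',(715,40),.018),('c3',(755,350),.018),('c4',(135,360),.018),('h1',(448,100),.048),('h2',(605,90),.048),('h3',(635,275),.048),('h4',(480,270),.048)]:
  print(n,onz(g(*p),z,c).round(4))
E
```

```text
tail [0.3385 0.1788 0.033 ]
slv0 [0.4521 0.2014 0.033 ]
slv1 [0.5087 0.212  0.033 ]
head [0.5242 0.2151 0.054 ]
padTL [0.5096 0.187  0.012 ]
padTR [0.5013 0.235  0.012 ]
padBL [0.5464 0.1959 0.012 ]
padBR [0.5397 0.2419 0.012 ]
hub [ 0.4153 -0.2852  0.046 ]
pin [ 0.397  -0.1786  0.073 ]
knobtop [ 0.4486 -0.2826  0.084 ]
c1 [ 0.3773 -0.3398  0.018 ]
c2 [ 0.3466 -0.14    0.018 ]
c3 [ 0.4357 -0.126   0.018 ]
c4 [ 0.4685 -0.3282  0.018 ]
h1 [ 0.3794 -0.2052  0.048 ]
h2 [ 0.37   -0.1591  0.048 ]
h3 [ 0.4197 -0.1505  0.048 ]
h4 [ 0.4252 -0.1974  0.048 ]
```

Call:
carry_out(
  motion="0 15 -46 12 0; 0 15 -46 12 0; 0 15 -46 12 0; 0 15 -46 12 0; 0 15 -46 12 0; 0 15 -46 12 0; 0 15 -46 12 0; 0 18 -47 12 0",
)

```text
clock: 3.2
tcp_pos: [0.4481, -0.2814, 0.3059]
orientation: [-0.232, 3.133, 0.0]
contact_force: [1.3, 0.6, 0.6]
grip_width: 0.0856
```

Call:
carry_out(
  motion="0.25 0 0 30 0; 0.25 0 0 30 0; 0.25 0 0 30 0; 0.25 0 0 30 0; 0.25 0 0 10 0; 0.25 0 0 0 0; 0.25 0 0 0 0; 0.25 0 0 0 0",
)

```text
clock: 4.2
tcp_pos: [0.449, -0.2808, 0.1773]
orientation: [-0.231, 3.131, -0.001]
contact_force: [0.1, 0.9, -0.7]
grip_width: 0.0641
```

```bash
cat > snap.py <<'E'
import sys,pickle,cv2
from bench import *
n=sys.argv[1]; o=r.get_obs(); c=camera_params('wrist');pickle.dump(c,open(n+'.pkl','wb'))
print(o['tcp_pos'].round(4),o['orientation'].round(3),o['contact_force'].round(1),o['grip_width'],o['clock'])
cv2.imwrite(f"pics/{n}.png",grab_frame('wrist')[:,:,::-1])
E
python3 snap.py w2
```

```text
[ 0.449  -0.2808  0.1773] [-2.310e-01  3.131e+00 -1.000e-03] [ 0.1  0.9 -0.7] 0.06413337422352382 4.2
```

View pics/w2.png

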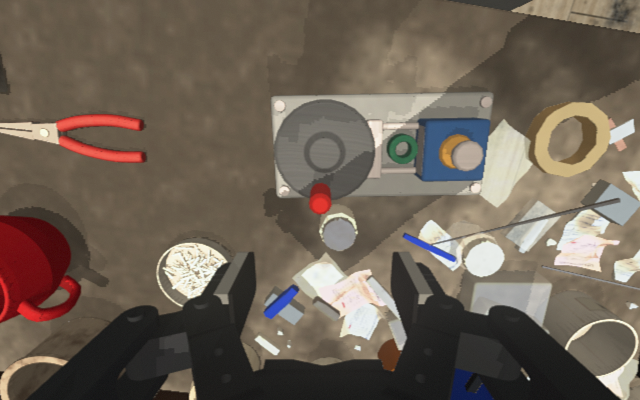

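```bash
python3 - <<'E'
from h import *; import pickle
c=pickle.load(open('w2.pkl','rb')); t=cv2.imread('pics/w2.png')[:,:,::-1]
crop(t,260,80,240,170,3.2,'pics/w2c.png')
for n,p,z in [('hub',(324,152),.046),('pin',(468,155),.073),('knobtop',(320,206),.084),('jar',(339,233),.05)]:
  print(n,onz(p,z,c).round(4))
E
```

```text
hub [ 0.4143 -0.2861  0.046 ]
pin [ 0.3965 -0.1783  0.073 ]
knobtop [ 0.4497 -0.284   0.084 ]
jar [ 0.4834 -0.2622  0.05  ]
```

View pics/w2c.png

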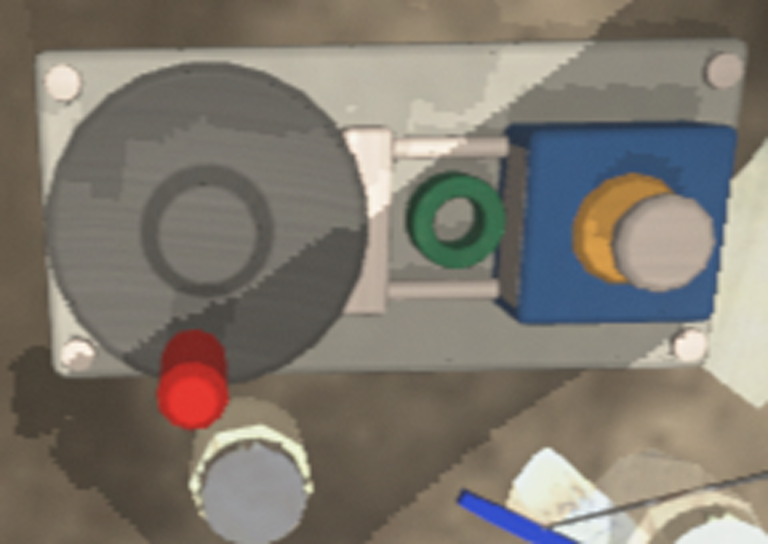

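```bash
python3 - <<'E'
from h import *; import pickle
c=pickle.load(open('w2.pkl','rb'))
f=lambda x,y:(260+x/3.2-.34,80+y/3.2-.34)
for n,p,z in [('hub',(207,231),.046),('wheel',(207,224),.042),('pin',(663,243),.0735),('knobtop',(193,395),.084),('collar',(632,228),.052),('c1',(37,55),.018),('c2',(747,40),.018),('c3',(710,365),.018),('c4',(55,378),.018)]:
  print(n,onz(f(*p),z,c).round(4))
E
```

```text
hub [ 0.4141 -0.2858  0.046 ]
wheel [ 0.4129 -0.286   0.042 ]
pin [ 0.397  -0.1793  0.0735]
knobtop [ 0.4474 -0.2844  0.084 ]
collar [ 0.3965 -0.1782  0.052 ]
c1 [ 0.3772 -0.3386  0.018 ]
c2 [ 0.3447 -0.1462  0.018 ]
c3 [ 0.4359 -0.1292  0.018 ]
c4 [ 0.469 -0.324  0.018]
```

Call:
carry_out(
  motion="0.25 1.5 -3.3 30 0; 0.25 0 0 30 0; 0.25 0 0 30 0; 0.25 0 0 20 0; 0.25 0 0 13 0; 1 0 0 0 0; 1 0 0 0 0; 1 0 0 0 0",
  newtons=30,
)

```text
clock: 5.25
tcp_pos: [0.448, -0.2843, 0.0543]
orientation: [-0.231, 3.132, -0.001]
contact_force: [0.3, 0.4, 2.7]
grip_width: 0.0166
```

```bash
python3 - <<'E'
import numpy as np
X=np.array([-.9893,-.1462]);Y=np.array([-.1462,.9893])
th=.053-np.arange(25)*6.3/24
P=34*np.c_[np.cos(th),np.sin(th)]
d=np.diff(P,axis=0)
for i in range(3): print('; '.join(f"1 {v@X:.1f} {v@Y:.1f} 0 0" for v in d[8*i:8*i+8]))
E
```

```text
1 2.0 -8.7 0 0; 1 4.2 -7.9 0 0; 1 6.1 -6.5 0 0; 1 7.5 -4.7 0 0; 1 8.5 -2.6 0 0; 1 8.9 -0.3 0 0; 1 8.7 2.0 0 0; 1 7.8 4.2 0 0
1 6.5 6.1 0 0; 1 4.7 7.6 0 0; 1 2.6 8.5 0 0; 1 0.3 8.9 0 0; 1 -2.1 8.7 0 0; 1 -4.2 7.8 0 0; 1 -6.1 6.5 0 0; 1 -7.6 4.7 0 0
1 -8.5 2.5 0 0; 1 -8.9 0.2 0 0; 1 -8.6 -2.1 0 0; 1 -7.8 -4.3 0 0; 1 -6.4 -6.1 0 0; 1 -4.6 -7.6 0 0; 1 -2.5 -8.5 0 0; 1 -0.2 -8.9 0 0
```

Call:
carry_out(
  motion="1 2.0 -8.7 0 0; 1 4.2 -7.9 0 0; 1 6.1 -6.5 0 0; 1 7.5 -4.7 0 0; 1 8.5 -2.6 0 0; 1 8.9 -0.3 0 0; 1 8.7 2.0 0 0; 1 7.8 4.2 0 0",
)

```text
clock: 6.25
tcp_pos: [0.3992, -0.3159, 0.0542]
orientation: [-0.232, 3.13, -0.0]
contact_force: [4.1, 3.5, 4.8]
grip_width: 0.0168
```

Call:
carry_out(
  motion="1 6.5 6.1 0 0; 1 4.7 7.6 0 0; 1 2.6 8.5 0 0; 1 0.3 8.9 0 0; 1 -2.1 8.7 0 0; 1 -4.2 7.8 0 0; 1 -6.1 6.5 0 0; 1 -7.6 4.7 0 0",
)

```text
clock: 7.25
tcp_pos: [0.394, -0.2575, 0.054]
orientation: [0.229, -3.133, -0.0]
contact_force: [-2.7, 1.6, 15.4]
grip_width: 0.0167
```

Call:
carry_out(
  motion="1 -8.5 2.5 0 0; 1 -8.9 0.2 0 0; 1 -8.6 -2.1 0 0; 1 -7.8 -4.3 0 0; 1 -6.4 -6.1 0 0; 1 -4.6 -7.6 0 0; 1 -2.5 -8.5 0 0; 1 -0.2 -8.9 0 0",
)

```text
clock: 8.25
tcp_pos: [0.4476, -0.2802, 0.0538]
orientation: [0.234, -3.132, -0.012]
contact_force: [-2.7, 26.6, 31.1]
grip_width: 0.0168
```

Call:
carry_out(
  motion="1 0 3.5 0 0; 1 0 0 0 0; 0.25 0 0 0 0; 0.25 0 0 0 0; 0.25 0 0 0 0; 0.25 0 0 -30 0; 0.25 0 0 -40 0; 0.25 0 0 -40 0",
)

```text
clock: 9.25
tcp_pos: [0.446, -0.2812, 0.1641]
orientation: [0.23, -3.132, -0.0]
contact_force: [1.3, 0.1, -0.3]
grip_width: 0.0642
```

```bash
python3 snap.py w3; python3 - <<'E'
from h import *; import pickle
t=cv2.imread('pics/w3.png')[:,:,::-1]
crop(t,230,60,270,200,2.9,'pics/w3c.png')
E
```

```text
[ 0.446  -0.2812  0.1641] [ 0.23  -3.132 -0.   ] [ 1.3  0.1 -0.3] 0.0642326993105062 9.25
```

View pics/w3c.png

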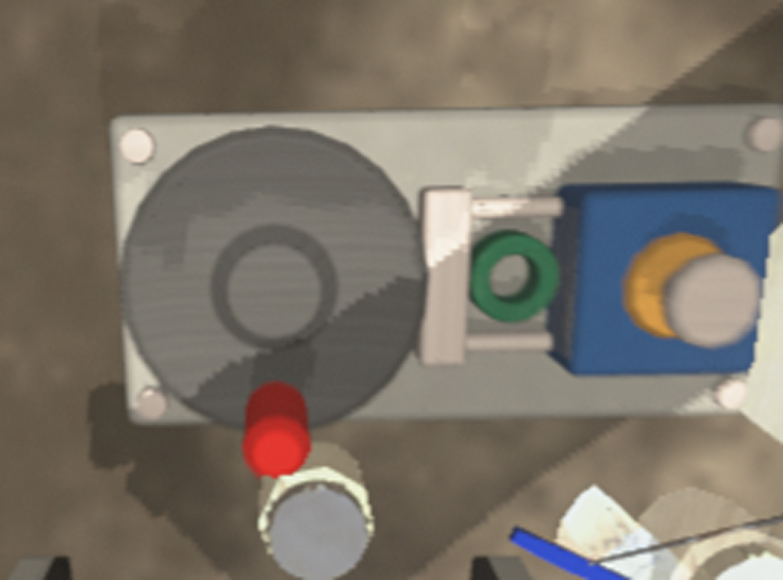

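```bash
python3 - <<'E'
from h import *; import pickle
c=pickle.load(open('w3.pkl','rb'))
f=lambda x,y:(230+x/2.9-.34,60+y/2.9-.34)
P={n:onz(f(*p),z,c) for n,p,z in [('hub',(274,289),.046),('pin',(714,300),.0735),('knob',(275,445),.084),('c1',(112,118),.018),('c2',(783,103),.018),('c4',(130,425),.018)]}
for k in P: print(k,P[k].round(4))
d=P['hub']-P['pin'];yf=d[:2]/np.hypot(*d[:2]);xf=np.array([yf[1],-yf[0]]);k=(P['knob']-P['hub'])[:2];print(np.hypot(*d[:2]),yf,np.arctan2(k@yf,-k@xf))
E
```

```text
hub [ 0.4148 -0.2858  0.046 ]
pin [ 0.3969 -0.1777  0.0735]
knob [ 0.4471 -0.2809  0.084 ]
c1 [ 0.3768 -0.3392  0.018 ]
c2 [ 0.3441 -0.1466  0.018 ]
c4 [ 0.4698 -0.3243  0.018 ]
0.10958509821726169 [ 0.1637069  -0.98650902] 0.013873170091925053
```

Call:
carry_out(
  motion="0 -5 10 -40 -0.045; 0 -11 52 -10 0; 0 -11 52 -10 0; 0 -11 52 -10 0; 0 -11 52 -10 0; 0 -11 52 -10 0; 0 -11 52 -10 0; 0 -11 52 -5 0",
)

```text
clock: 10.3
tcp_pos: [0.4561, 0.103, 0.2687]
orientation: [-0.301, 3.126, 0.001]
contact_force: [0.2, -0.2, 0.5]
grip_width: 0.0853
```

Call:
carry_out(
  motion="0.15 -15 33 0 0; 0.15 -15 32 0 0; 0.15 -14 32 20 0; 0.15 0 0 30 0; 0.15 0 0 30 0; 0.15 0 0 0 0; 0.15 0 0 0 0; 0.15 0 0 0 0",
)

```text
clock: 11.3
tcp_pos: [0.4817, 0.2054, 0.1896]
orientation: [-0.301, 3.125, 0.002]
contact_force: [0.7, -1.1, 0.5]
grip_width: 0.0727
```

```bash
python3 snap.py w4; python3 - <<'E'
from h import *; import pickle
t=cv2.imread('pics/w4.png')[:,:,::-1]
crop(t,230,0,200,270,2.2,'pics/w4c.png')
E
```

```text
[0.4817 0.2054 0.1896] [-3.010e-01  3.125e+00  2.000e-03] [ 0.7 -1.1  0.5] 0.07267823621561995 11.3
```

View pics/w4.png

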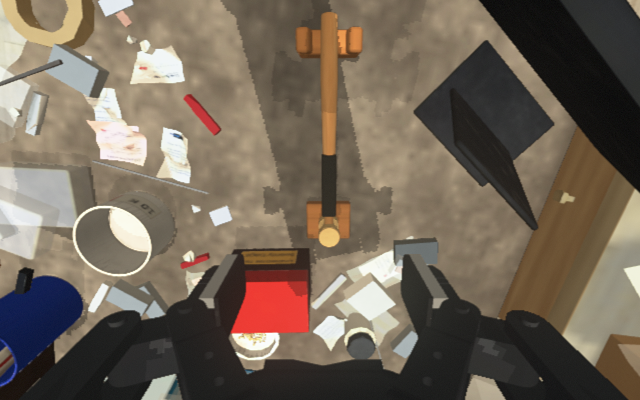

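View pics/w4c.png

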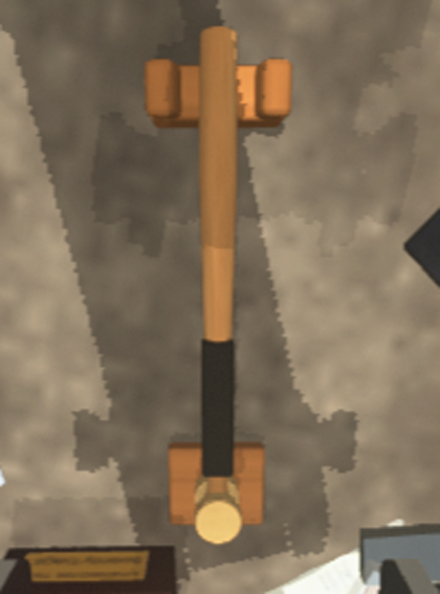

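```bash
python3 - <<'E'
from h import *; import pickle
c=pickle.load(open('w4.pkl','rb'))
f=lambda x,y:(230+x/2.2-.27,y/2.2-.27)
P={n:onz(f(*p),z,c) for n,p,z in [('tail',(219,28),.033),('s0',(218,340),.037),('s1',(217.5,474),.037),('head',(218.5,521),.054),('padl',(169,443),.012),('padr',(264,443),.012),('padl2',(170,523),.012),('padr2',(263,523),.012),('nl',(178,65),.038),('nr',(259,65),.038)]}
for k in P: print(k,P[k].round(4))
d=P['s1']-P['tail'];print(np.arctan2(d[1],d[0]),((P['s0']+P['s1'])/2).round(4))
X=np.array([-.9816,-.1907]);Y=np.array([-.1907,.9816])
m=P['head'][:2]+.045*X; print(m)
e=(P['s0'][:2]+P['s1'][:2])/2-[.4817,.2054]; print(e@X*1e3,e@Y*1e3,(m-[.4817,.2054])@X*1e3,(m-[.4817,.2054])@Y*1e3)
E
```

```text
tail [0.3387 0.1821 0.033 ]
s0 [0.4516 0.2042 0.037 ]
s1 [0.5092 0.2156 0.037 ]
head [0.5238 0.2186 0.054 ]
padl [0.5072 0.1925 0.012 ]
padr [0.4987 0.2361 0.012 ]
padl2 [0.5471 0.2001 0.012 ]
padr2 [0.5385 0.2444 0.012 ]
nl [0.3546 0.1698 0.038 ]
nr [0.3489 0.1991 0.038 ]
0.19367540358292884 [0.4804 0.2099 0.037 ]
[0.47964424 0.21000695]
0.4094943102554013 4.667622961099998 1.1393895867722934 4.914213671884764
```

Call:
carry_out(
  motion="0.35 1 4.3 30 0; 0.35 0 0 40 0; 0.35 0 0 40 0; 0.35 0 0 30 0; 0.35 0 0 20 0; 0.35 0 0 13 0; 0.35 0 0 0 0; 0.35 0 0 0 0",
)

```text
clock: 12.35
tcp_pos: [0.4797, 0.2095, 0.0162]
orientation: [-0.301, 3.126, 0.001]
contact_force: [0.3, 0.4, 0.1]
grip_width: 0.0555
```

Call:
carry_out(
  motion="1 0 0 0 0; 1 0 0 0 0; 1 0 0 0 0; 1 0 0 0 0; 1 0 0 0 0; 1 0 0 0 0; 1 0 0 0 0; 1 0 0 0 0",
  newtons=70,
)

```text
clock: 13.35
tcp_pos: [0.4793, 0.2095, 0.0159]
orientation: [-0.301, 3.127, 0.001]
contact_force: [-1.2, -0.4, 4.6]
grip_width: 0.0126
```

Call:
carry_out(
  motion="1 0 0 -10 0; 1 0 0 -25 0; 1 0 0 -40 0; 1 0 0 -40 0; 1 0 0 -35 0; 1 0 0 -10 0; 1 0 0 0 0; 1 0 0 0 0",
  newtons=110,
)

```text
clock: 14.35
tcp_pos: [0.478, 0.2087, 0.1738]
orientation: [0.301, -3.125, 0.002]
contact_force: [-0.1, 1.1, -3.3]
grip_width: 0.012
```

```bash
python3 -c "
from bench import r
o=r.get_obs();print(o['joints'].round(3),o['tcp_pos'])"; python3 snap.py w5
```

```text
[-0.799  0.301  0.323  1.994 -0.124  0.867  1.353] [0.47796238 0.20873175 0.17376712]
[0.478  0.2087 0.1738] [ 3.010e-01 -3.125e+00  2.000e-03] [-0.1  1.1 -3.3] 0.01201625008355484 14.35
```

View pics/w5.png

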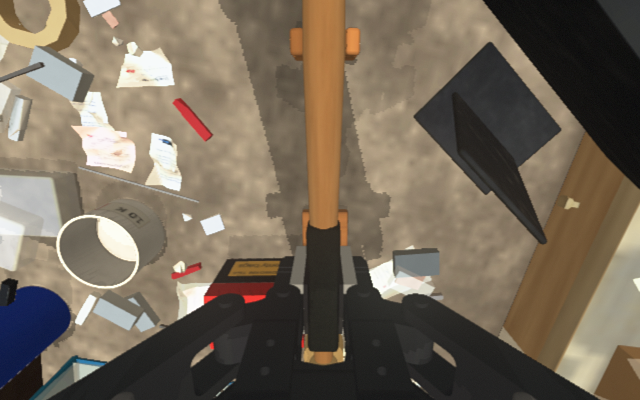

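```bash
python3 - <<'E'
from h import *; from bench import camera_params
c=camera_params('top')
for n,uv,z in [('mug rim',(298,143),.1),('mugbase',(299,155),.02),('brown',(325,157),.05),('cup',(264,181),.06),('plate',(294,185),0),('jarbrown2',(350,143),.08),('whitecap',(311,207),.05),('ring',(289,246),.01)]: print(n,onz(uv,z,c).round(3))
s=cv2.imread('pics/side0.png')[:,:,::-1]; crop(s,255,170,150,110,5,'pics/s0g.png')
E
```

```text
mug rim [ 0.675 -0.084  0.1  ]
mugbase [ 0.661 -0.083  0.02 ]
brown [ 0.648 -0.165  0.05 ]
cup [0.567 0.017 0.06 ]
plate [ 0.57  -0.069  0.   ]
jarbrown2 [ 0.684 -0.239  0.08 ]
whitecap [ 0.492 -0.126  0.05 ]
ring [ 0.378 -0.06   0.01 ]
```

View pics/s0g.png

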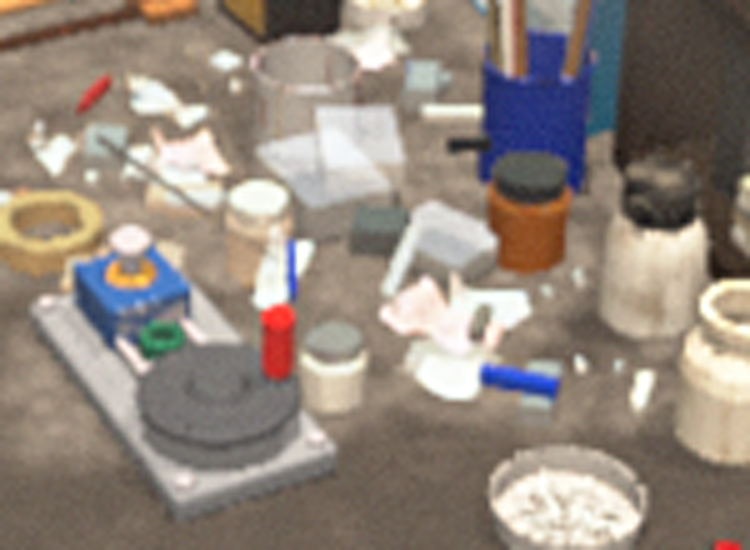

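```bash
cat > plan.py <<'E'
import numpy as np
def plan(p0,p1,a0,tw,f=1,sm=None):
    n=len(tw); p=np.array(p0,float);a=a0;out=[];p1=np.array(p1,float);d=(p1-p)/n
    for i,t in enumerate(tw):
        X=np.array([np.cos(a),np.sin(a)]);Y=np.array([X[1],-X[0]])
        out.append(f"{f} {d[:2]@X*1e3:.1f} {d[:2]@Y*1e3:.1f} {-d[2]*1e3:.1f} {t:g}"); a-=t
    for i in range(0,n,8): print('; '.join(out[i:i+8]))
E
python3 - <<'E'
from plan import *
plan((.478,.209,.174),(.423,-.1415,.16),np.pi+.192,[0,0]+[.1703]*14)
from h import *; from bench import camera_params
print(tri((311,207),camera_params('top'),(307,208.5),camera_params('side')))
E
```

```text
1 7.6 -20.8 0.9 0; 1 7.6 -20.8 0.9 0; 1 7.6 -20.8 0.9 0.1703; 1 3.9 -21.8 0.9 0.1703; 1 0.2 -22.2 0.9 0.1703; 1 -3.6 -21.9 0.9 0.1703; 1 -7.3 -21.0 0.9 0.1703; 1 -10.7 -19.4 0.9 0.1703
1 -13.8 -17.3 0.9 0.1703; 1 -16.6 -14.7 0.9 0.1703; 1 -18.8 -11.7 0.9 0.1703; 1 -20.5 -8.3 0.9 0.1703; 1 -21.7 -4.7 0.9 0.1703; 1 -22.2 -1.0 0.9 0.1703; 1 -22.0 2.8 0.9 0.1703; 1 -21.2 6.5 0.9 0.1703
(array([ 0.4915484 , -0.12575349,  0.05497597]), np.float64(6.604876772537324e-05))
```

Call:
carry_out(
  motion="1 7.6 -20.8 -10 0; 1 7.6 -20.8 -10 0; 1 7.6 -20.8 0 0.17; 1 3.9 -21.8 0 0.17; 1 0.2 -22.2 0 0.17; 1 -3.6 -21.9 0 0.17; 1 -7.3 -21.0 0 0.17; 1 -10.7 -19.4 0 0.17",
)

```text
clock: 15.4
tcp_pos: [0.4507, 0.0317, 0.1957]
orientation: [-1.274, -2.871, -0.001]
contact_force: [0.5, -0.5, -3.3]
grip_width: 0.0118
```

Call:
carry_out(
  motion="1 -13.8 -17.3 0 0.17; 1 -16.6 -14.7 0 0.17; 1 -18.8 -11.7 0 0.17; 1 -20.5 -8.3 0 0.17; 1 -21.7 -4.7 0 0.17; 1 -22.2 -1.0 0 0.17; 1 -22.0 2.8 0 0.17; 1 -21.2 6.5 10 0.17",
)

```text
clock: 16.4
tcp_pos: [0.424, -0.1431, 0.1861]
orientation: [-2.796, -1.432, -0.004]
contact_force: [0.2, 0.4, -2.8]
grip_width: 0.012
```

```bash
python3 snap.py w6; python3 - <<'E'
from h import *
from bench import *
t=grab_frame('top'); s=grab_frame('side')
cv2.imwrite('pics/t6.png',t[:,:,::-1]);cv2.imwrite('pics/s6.png',s[:,:,::-1])
crop(t,260,180,130,90,6,'pics/t6c.png');crop(s,240,150,130,120,5,'pics/s6c.png')
E
```

```text
[ 0.424  -0.1431  0.1861] [-2.796 -1.432 -0.004] [ 0.2  0.4 -2.8] 0.012028408273973158 16.4
```

View pics/w6.png

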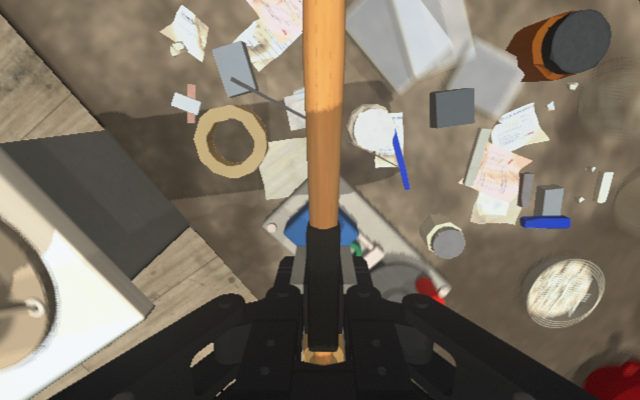

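View pics/t6c.png

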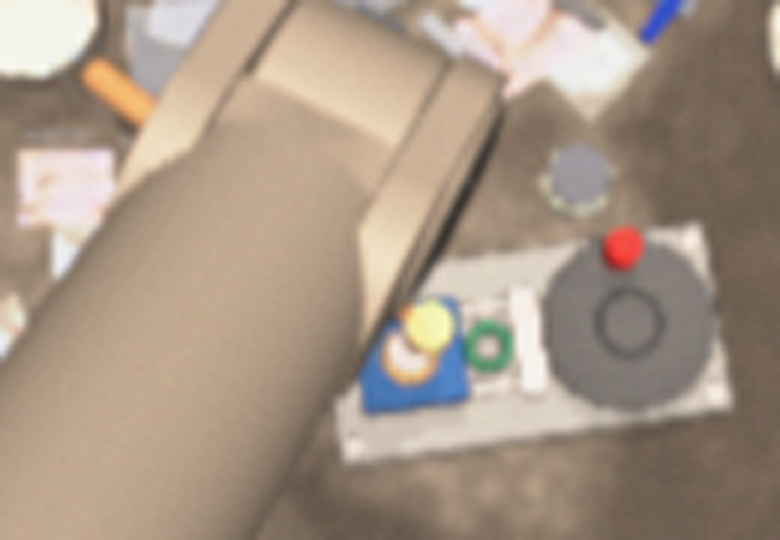

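View pics/s6c.png

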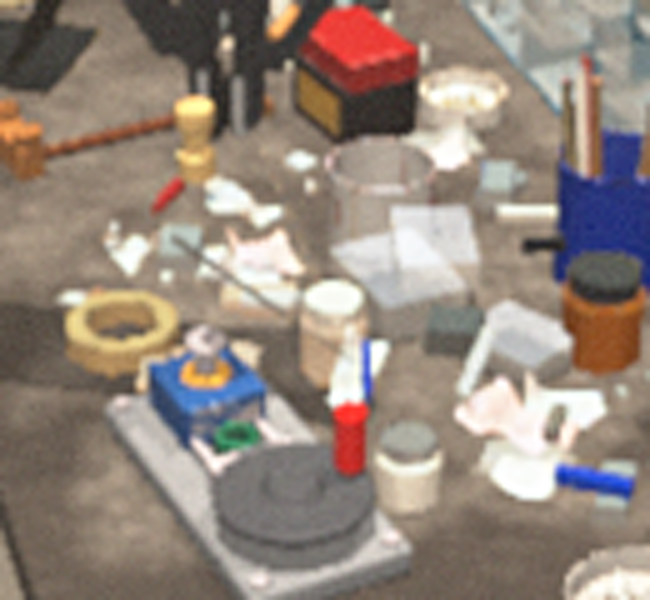

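```bash
python3 - <<'E'
from h import *; from bench import camera_params
c=camera_params('top'); cs=camera_params('side')
ft=lambda x,y:(260+x/6-.42,180+y/6-.42); fs=lambda x,y:(240+x/5-.4,150+y/5-.4)
print('headtop',tri(ft(430,327),c,fs(195,108),cs), onz(ft(430,327),.224,c))
print('head bottom side',onz(fs(197,172),.182,cs))
print('pin',tri(ft(408,358),c,fs(205,336),cs),onz(ft(408,358),.0735,c))
n=np.array([-2.796,-1.432]);n/=np.hypot(*n);x=np.array([2*n[0]**2-1,2*n[0]*n[1]]);print(x,np.arctan2(x[1],x[0]),np.array([.424,-.1431])-.045*x)
E
```

```text
headtop (array([ 0.39422264, -0.18506286,  0.22393675]), np.float64(2.9034647095692256e-05)) [ 0.39423038 -0.18506475  0.224     ]
head bottom side [ 0.39573673 -0.17849754  0.182     ]
pin (array([ 0.39593756, -0.17694432,  0.07615436]), np.float64(0.002970518470604936)) [ 0.39471636 -0.17668574  0.0735    ]
[0.58439924 0.81146628] 0.946656799926029 [ 0.39770203 -0.17961598]
```

Call:
carry_out(
  motion="1 1.6 -1.2 20 0; 1 0 0 25 0; 1 0 0 25 0; 1 0 0 15 0; 1 0 0 5 0; 1 0 0 0 0; 1 0 0 0 0; 1 0 0 0 0",
)

```text
clock: 17.55
tcp_pos: [0.425, -0.1393, 0.0958]
orientation: [2.791, 1.442, 0.002]
contact_force: [-0.4, -0.0, -2.2]
grip_width: 0.0122
```

```bash
python3 - <<'E'
from h import *
from bench import *
o=r.get_obs();print(o['tcp_pos'],o['joints'].round(2))
t=grab_frame('top'); s=grab_frame('side')
cv2.imwrite('pics/t7.png',t[:,:,::-1]);cv2.imwrite('pics/s7.png',s[:,:,::-1])
crop(t,310,215,60,50,12,'pics/t7c.png');crop(s,250,180,70,70,8,'pics/s7c.png')
E
```

```text
[ 0.42502847 -0.13925165  0.0958097 ] [-0.44  0.39  0.76  2.24 -0.44  0.66  0.02]
```

View pics/t7c.png

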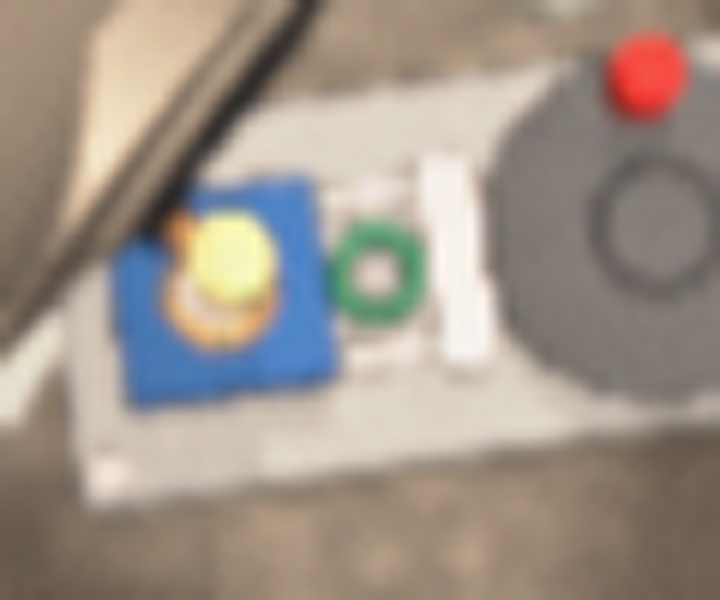

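View pics/s7c.png

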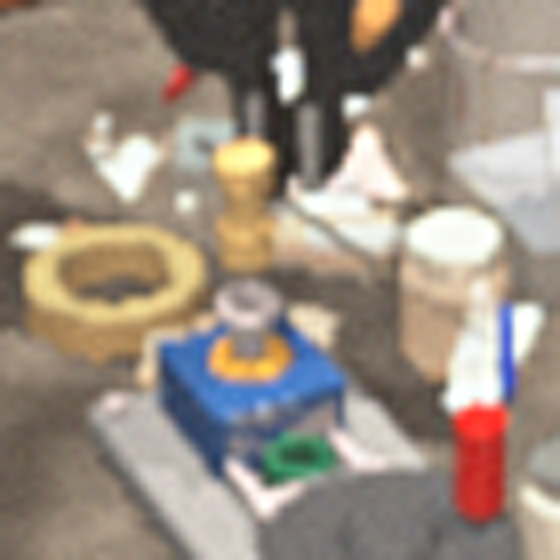

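```bash
python3 - <<'E'
from h import *; from bench import camera_params
c=camera_params('top'); cs=camera_params('side')
ft=lambda x,y:(310+x/12-.46,215+y/12-.46); fs=lambda x,y:(250+x/8-.44,180+y/8-.44)
print('headtop',tri(ft(232,258),c,fs(245,157),cs), onz(ft(232,258),.134,c))
print('head bottom',onz(fs(245,262),.092,cs))
print('pin side',onz(fs(249,300),.0735,cs),'collar',onz(ft(222,294),.052,c))
print('proj pin from side est', proj([.397,-.178,.0735],c), proj([.397,-.178,.0735],cs),'obs',fs(249,300))
E
```

```text
headtop (array([ 0.39762378, -0.17972137,  0.13512412]), np.float64(0.0006628955970483066)) [ 0.39806332 -0.17979143  0.134     ]
head bottom [ 0.39638936 -0.17824633  0.092     ]
pin side [ 0.3983084  -0.17441847  0.0735    ] collar [ 0.39733701 -0.17814181  0.052     ]
proj pin from side est [[328.0470861  238.46807564]] [[280.56620261 217.80503645]] obs (280.685, 217.06)
```

Call:
carry_out(
  motion="1 0 0 17 0; 1 0 0 17 0; 1 0 0 0 0; 1 0 0 -15 0; 1 0 0 -20 0; 1 0 0 -10 0; 1 0 0 0 0; 1 0 0 0 0",
)

```text
clock: 18.65
tcp_pos: [0.4243, -0.139, 0.106]
orientation: [-2.79, -1.442, 0.0]
contact_force: [-1.1, 0.4, -2.8]
grip_width: 0.0119
```

```bash
python3 - <<'E'
from h import *
from bench import *
o=r.get_obs();print(o['tcp_pos'])
s=grab_frame('side');t=grab_frame('top')
cv2.imwrite('pics/s8.png',s[:,:,::-1])
crop(s,250,180,70,70,8,'pics/s8c.png');crop(t,310,215,60,50,12,'pics/t8c.png')
E
```

```text
[ 0.42429408 -0.13899569  0.10603142]
```

View pics/s8c.png

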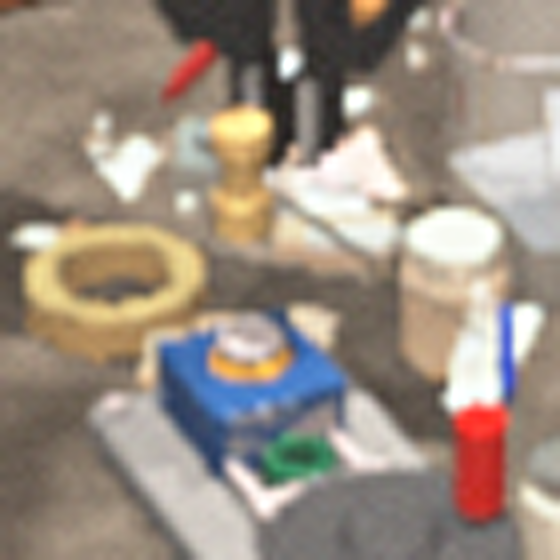

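```bash
python3 - <<'E'
from h import *; from bench import camera_params
cs=camera_params('side')
for z in (.075,.0735,.072,.063,.0615,.060): print(z,proj([.397,-.178,z],cs))
import cv2
s=cv2.imread('pics/s8.png'); a=cv2.imread('pics/s7.png')
h=np.hstack([cv2.resize(i[205:240,265:297],None,fx=12,fy=12,interpolation=cv2.INTER_CUBIC) for i in(a,s)]);cv2.imwrite('pics/cmp8.png',h)
E
```

```text
0.075 [[280.55078706 217.356027  ]]
0.0735 [[280.56620261 217.80503645]]
0.072 [[280.58160269 218.25349419]]
0.063 [[280.6736793  220.93270538]]
0.0615 [[280.68897159 221.3773264 ]]
0.06 [[280.70424856 221.82140289]]
```

View pics/cmp8.png

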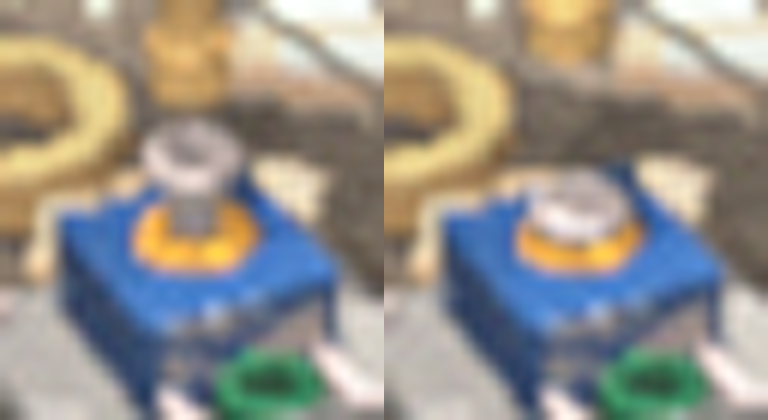

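Call:
carry_out(
  motion="1 0 0 14 0; 1 0 0 16 0; 1 0 0 16 0; 1 0 0 0 0; 1 0 0 -16 0; 1 0 0 -25 0; 1 0 0 -25 0; 1 0 0 -25 0",
)

```text
clock: 19.75
tcp_pos: [0.424, -0.1393, 0.151]
orientation: [-2.791, -1.442, 0.002]
contact_force: [-0.5, 0.7, -2.4]
grip_width: 0.0117
```

```bash
python3 - <<'E'
from h import *
from bench import *
s=grab_frame('side');a=cv2.imread('pics/s8.png')
cv2.imwrite('pics/s9.png',s[:,:,::-1]);s=s[:,:,::-1]
h=np.hstack([cv2.resize(i[175:240,262:300],None,fx=9,fy=9,interpolation=cv2.INTER_CUBIC) for i in(a,s)]);cv2.imwrite('pics/cmp9.png',h)
E
python3 snap.py w9
```

```text
[ 0.4256 -0.14    0.1533] [2.791 1.44  0.003] [ 1.1 -0.8  0.1] 0.011763168183813828 19.8
```

View pics/cmp9.png

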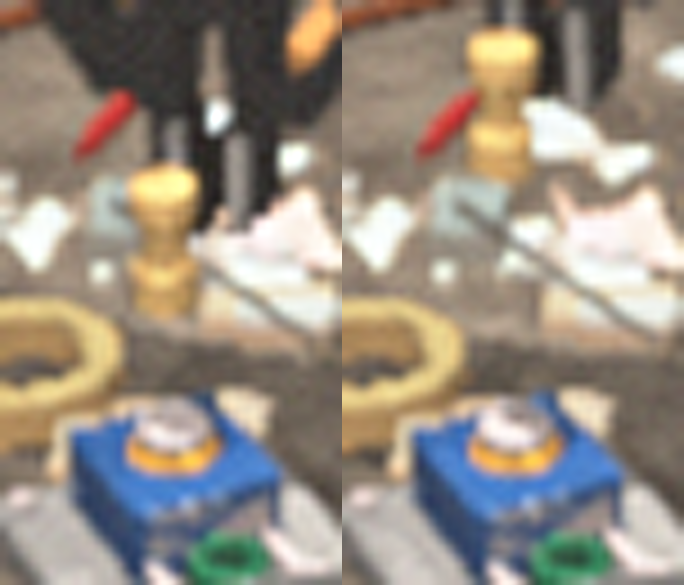

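View pics/w9.png

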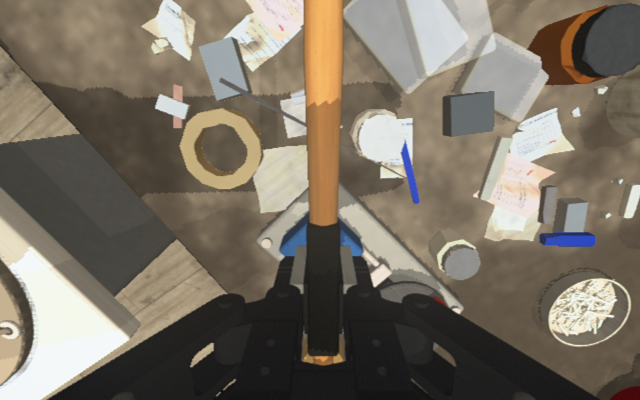

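```bash
python3 - <<'E'
import cv2,numpy as np
for n in('w5','w6','w9'):
    i=cv2.imread(f'pics/{n}.png').astype(int)
    o=[]
    for y in (5,40,80,120,160,200):
        row=i[y,280:365]; m=(row[:,2]-row[:,0]>70); xs=np.nonzero(m)[0]; o.append((xs.min()+280,xs.max()+280,m.sum()))
    print(n,o)
E
```

```text
w5 [(np.int64(303), np.int64(344), np.int64(42)), (np.int64(290), np.int64(359), np.int64(70)), (np.int64(304), np.int64(342), np.int64(39)), (np.int64(306), np.int64(341), np.int64(36)), (np.int64(308), np.int64(339), np.int64(32)), (np.int64(309), np.int64(337), np.int64(29))]
w6 [(np.int64(303), np.int64(344), np.int64(42)), (np.int64(303), np.int64(344), np.int64(42)), (np.int64(304), np.int64(343), np.int64(40)), (np.int64(307), np.int64(341), np.int64(35)), (np.int64(308), np.int64(339), np.int64(32)), (np.int64(310), np.int64(337), np.int64(28))]
w9 [(np.int64(305), np.int64(342), np.int64(38)), (np.int64(304), np.int64(342), np.int64(39)), (np.int64(305), np.int64(341), np.int64(37)), (np.int64(307), np.int64(339), np.int64(33)), (np.int64(309), np.int64(338), np.int64(30)), (np.int64(310), np.int64(336), np.int64(27))]
```

```bash
python3 - <<'E'
from plan import *
plan((.424,-.140,.153),(.479,.2095,.185),.9466,[-.1706]*14+[0,0])
E
```

```text
1 19.7 -10.0 -2.0 -0.1706; 1 21.1 -6.5 -2.0 -0.1706; 1 21.9 -2.8 -2.0 -0.1706; 1 22.1 1.0 -2.0 -0.1706; 1 21.6 4.7 -2.0 -0.1706; 1 20.5 8.3 -2.0 -0.1706; 1 18.8 11.7 -2.0 -0.1706; 1 16.5 14.7 -2.0 -0.1706
1 13.8 17.3 -2.0 -0.1706; 1 10.7 19.4 -2.0 -0.1706; 1 7.2 20.9 -2.0 -0.1706; 1 3.6 21.8 -2.0 -0.1706; 1 -0.2 22.1 -2.0 -0.1706; 1 -3.9 21.8 -2.0 -0.1706; 1 -7.6 20.8 -2.0 0; 1 -7.6 20.8 -2.0 0
```

Call:
carry_out(
  motion="1 19.7 -10.0 -8 -0.1706; 1 21.1 -6.5 -8 -0.1706; 1 21.9 -2.8 -8 -0.1706; 1 22.1 1.0 -8 -0.1706; 1 21.6 4.7 0 -0.1706; 1 20.5 8.3 0 -0.1706; 1 18.8 11.7 0 -0.1706; 1 16.5 14.7 0 -0.1706",
)

```text
clock: 20.85
tcp_pos: [0.45, 0.0365, 0.1814]
orientation: [-1.247, -2.881, 0.001]
contact_force: [0.2, 0.5, -2.6]
grip_width: 0.012
```

Call:
carry_out(
  motion="1 13.8 17.3 0 -0.1706; 1 10.7 19.4 0 -0.1706; 1 7.2 20.9 0 -0.1706; 1 3.6 21.8 0 -0.1706; 1 -0.2 22.1 0 -0.1706; 1 -3.9 21.8 0 -0.1706; 1 -7.6 20.8 0 0; 1 -7.6 20.8 0 0",
)

```text
clock: 21.85
tcp_pos: [0.4769, 0.2115, 0.1822]
orientation: [0.309, -3.125, 0.0]
contact_force: [0.4, 0.4, -2.8]
grip_width: 0.0122
```

Call:
carry_out(
  motion="1 0 0 0 0; 1 0 0 0 0; 1 0 0 0 0; 1 0 0 0 0; 1 0 0 0 0; 1 0 0 0 0; 1 0 0 0 0; 1 0 0 0 0",
)

```text
clock: 22.85
tcp_pos: [0.4771, 0.2107, 0.1833]
orientation: [-0.315, 3.126, 0.0]
contact_force: [-0.4, 0.4, -2.3]
grip_width: 0.0119
```

```bash
python3 snap.py w10; python3 - <<'E'
from h import *
from bench import *
s=grab_frame('side');cv2.imwrite('pics/s10.png',s[:,:,::-1]);crop(s,220,110,100,80,7,'pics/s10c.png')
E
```

```text
[0.4771 0.2107 0.1833] [-0.315  3.126  0.   ] [-0.4  0.4 -2.3] 0.01185423129694282 22.85
```

View pics/w10.png

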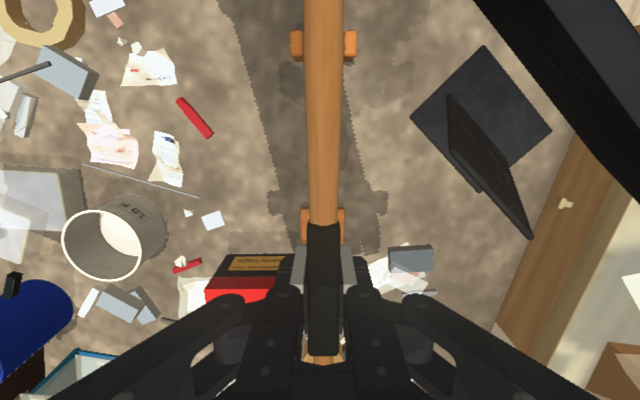

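View pics/s10c.png

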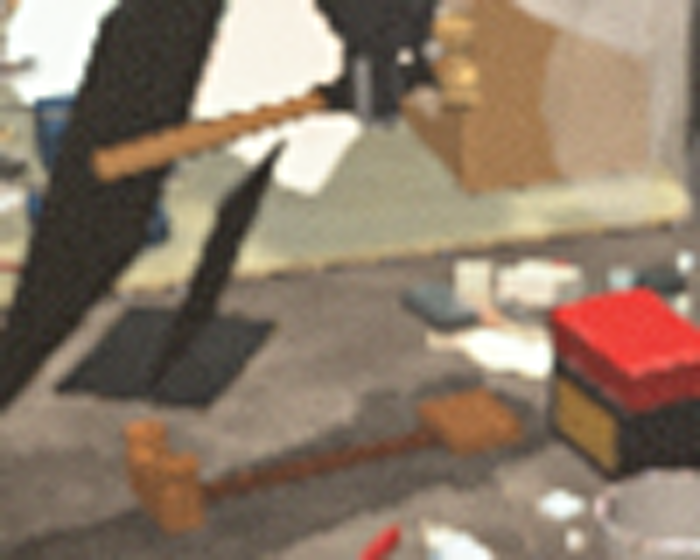

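Call:
carry_out(
  motion="1 -1.9 -1.6 25 0.009; 1 0 0 35 0; 1 0 0 35 0; 1 0 0 25 0; 1 0 0 10 0; 1 0 0 5 0; 1 0 0 0 0; 1 0 0 0 0",
)

```text
clock: 23.95
tcp_pos: [0.4799, 0.2098, 0.0491]
orientation: [-0.3, 3.126, 0.001]
contact_force: [-0.4, 0.1, -2.7]
grip_width: 0.0118
```

```bash
python3 snap.py w11; python3 - <<'E'
from h import *
from bench import *
s=grab_frame('side');cv2.imwrite('pics/s11.png',s[:,:,::-1]);crop(s,220,110,100,80,7,'pics/s11c.png')
t=grab_frame('top');crop(t,170,180,80,90,6.5,'pics/t11c.png')
E
```

```text
[0.4799 0.2098 0.0491] [-3.000e-01  3.126e+00  1.000e-03] [-0.4  0.1 -2.7] 0.011813564796573089 23.95
```

View pics/w11.png

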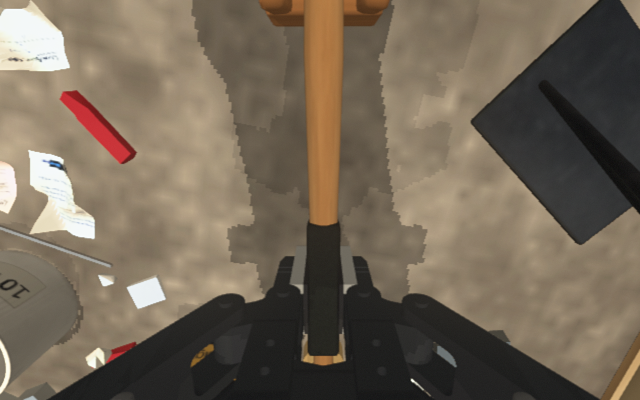

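View pics/s11c.png

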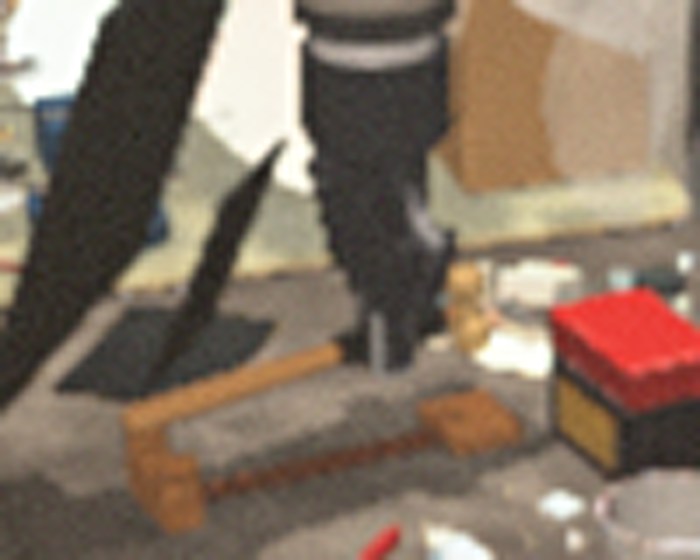

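View pics/t11c.png

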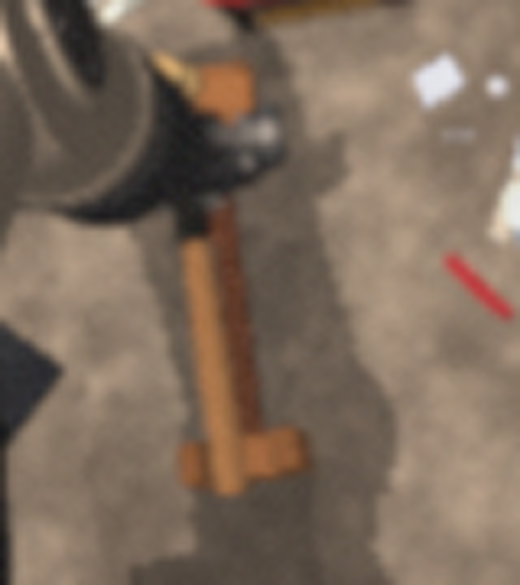

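Call:
carry_out(
  motion="1 0 0 0 0; 1 0 0 7 0; 1 0 0 7 0; 1 0 0 6 0; 1 0 0 5 0; 1 0 0 4 0; 1 0 0 2 0; 1 0 0 0 0",
  newtons=25,
)

```text
clock: 25.1
tcp_pos: [0.4802, 0.2099, 0.0179]
orientation: [-0.3, 3.126, 0.001]
contact_force: [1.7, 0.3, 7.7]
grip_width: 0.012
```

```bash
python3 snap.py w12; python3 - <<'E'
from h import *
from bench import *
s=grab_frame('side');cv2.imwrite('pics/s12.png',s[:,:,::-1]);crop(s,220,110,100,80,7,'pics/s12c.png')
E
```

```text
[0.4802 0.2099 0.0179] [-3.000e-01  3.126e+00  1.000e-03] [1.7 0.3 7.7] 0.011969807582079939 25.1
```

View pics/w12.png

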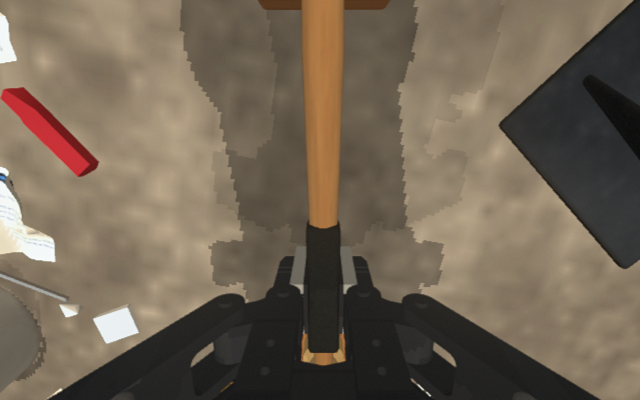

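View pics/s12c.png

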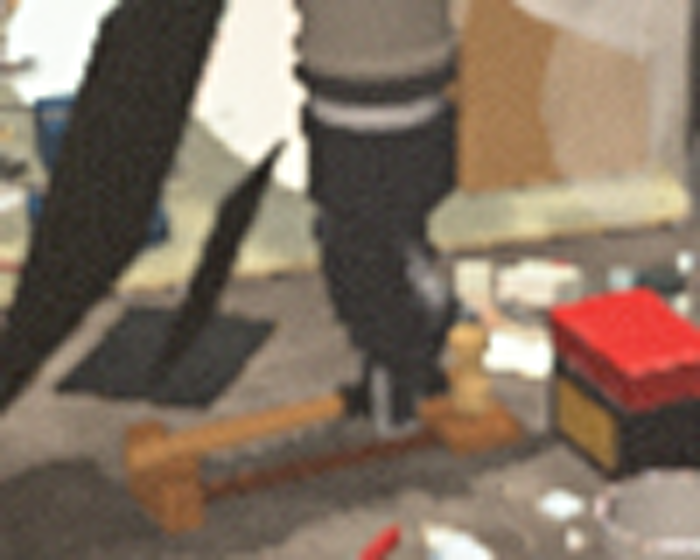

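Call:
carry_out(
  motion="1 0 0 2 0; 1 0 0 1 0; 1 0 0 0 0; 0.7 0 0 -1 0; 0.35 0 0 0 0; 0.35 0 0 0 0; 0.35 0 0 0 0; 0.35 0 0 0 0",
)

```text
clock: 26.2
tcp_pos: [0.4792, 0.2094, 0.0152]
orientation: [0.301, -3.127, 0.0]
contact_force: [-0.6, 0.9, -0.7]
grip_width: 0.0555
```

Call:
carry_out(
  motion="0.35 0 0 -10 0; 0.35 0 0 -30 0; 0.35 0 0 -40 0; 0.35 0 0 -40 0; 0.35 0 0 -40 0; 0.35 0 0 -10 0; 0.35 0 0 0 0; 0.35 0 0 0 0",
)

```text
clock: 27.2
tcp_pos: [0.4784, 0.2091, 0.1841]
orientation: [0.3, -3.125, 0.002]
contact_force: [-0.4, -0.4, -0.5]
grip_width: 0.0559
```

```bash
python3 snap.py w13; python3 - <<'E'
from h import *
from bench import *
t=cv2.imread('pics/w13.png')[:,:,::-1]
crop(t,230,0,200,270,2.2,'pics/w13c.png')
s=grab_frame('side');cv2.imwrite('pics/s13.png',s[:,:,::-1]);crop(s,220,110,100,80,7,'pics/s13c.png')
E
```

```text
[0.4784 0.2091 0.1841] [ 3.000e-01 -3.125e+00  2.000e-03] [-0.4 -0.4 -0.5] 0.055917535785133615 27.2
```

View pics/w13c.png

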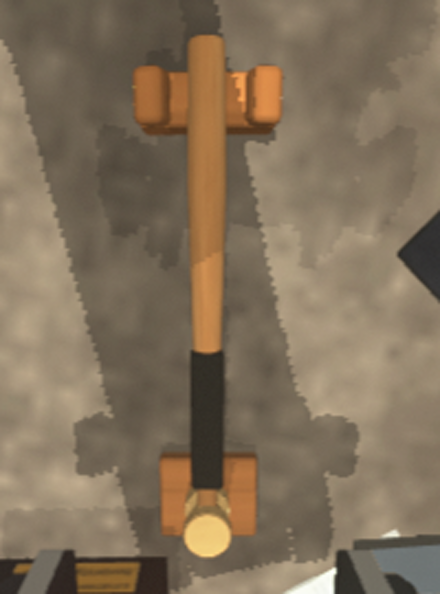

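View pics/s13c.png

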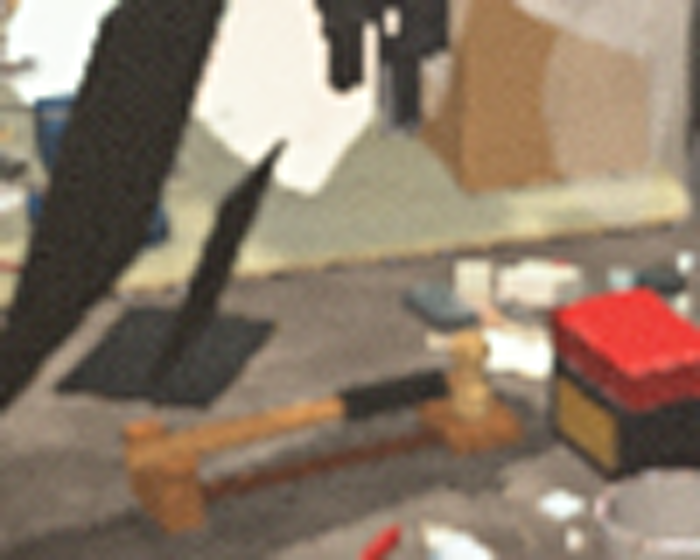

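```bash
python3 - <<'E'
from h import *
from bench import *
t=grab_frame('top');cv2.imwrite('pics/t13.png',t[:,:,::-1]);crop(t,300,205,90,60,8,'pics/t13c.png')
E
```

```text
(no output)
```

View pics/s13.png

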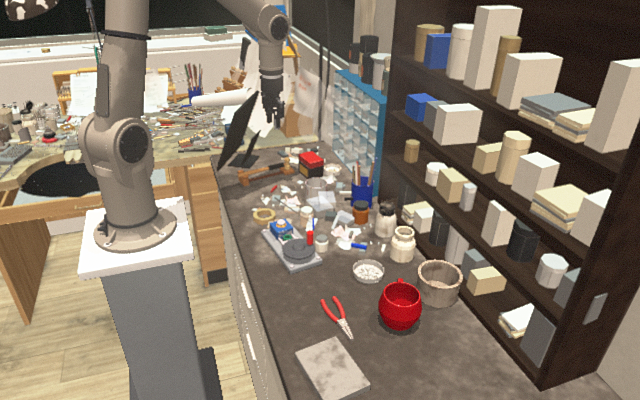

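View pics/t13c.png

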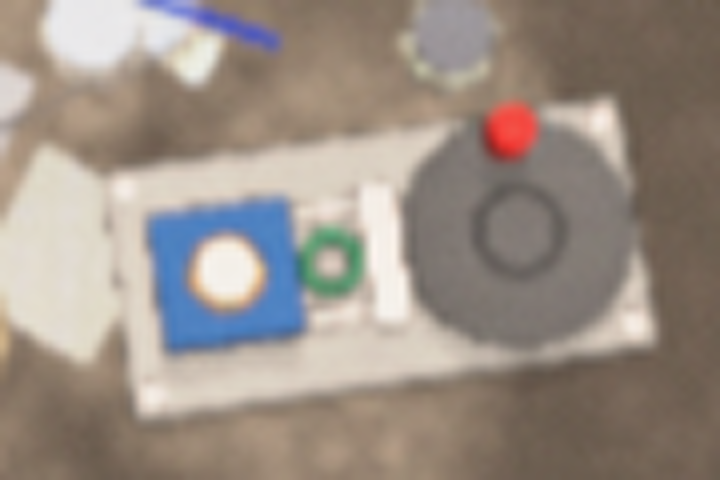

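View pics/t13.png

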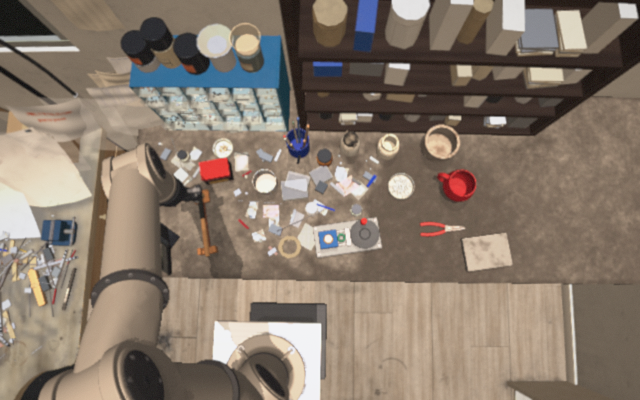

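```bash
python3 -c "
from bench import r
print(r.hand_in())"
```

```text
the job is handed in; nothing more can be done
None
```

The job is done and handed in at about 27 s on the robot's clock, well inside the 66 s limit.

- **Clamp:** I turned the handwheel clockwise by the red knob until it hit the stop, where the side force rose to about 27 N. The last views show the knob at one full turn (measured within about 0.02 rad) and the jaw against the wax ring.
- **Pin:** I drove the lock pin with two quick blows from the hammer's face, commanded at about 0.13 m/s. The first moved it about 14 mm. The second changed nothing visible, and the head sits on its collar. I read the pin's travel only from the images, to about 1 mm. Nothing but the hammer touched it.
- **Hammer:** The blows tipped the hammer a few degrees in the grip. I let it straighten against the rest under a light grip before releasing it. The final views show it level again, head on the pad and handle in the notch, within about 1 mm of where it started.

The other things on the bench look unmoved in the final pictures. The gripper was open and clear of everything when I handed in. No check failed. The only disagreement was 2 to 7 mm between the top, side and wrist views of where the hammer head was over the pin. I lowered the hammer and looked again before striking, and the views then agreed within about 4 mm.

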